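Pack the stock tray and raise the telescoping photo camera over it

TASK

Pack the orange carton and the green-lidded jar upright, side by side, down on the floor of the small blue tray and let go of them. Then take the white camera head on its telescoping stand so that your grip squeezes in the red release button on its side, pull it straight up past the first stop to the second stop (both tube sections fully out), and finish while still holding it up there, because it sinks back when let go. Leave the bottle, the white-lidded parts box and the small yellow carton where they are.

Things in the scene. Friction and masses are not known exactly. Their poses are not given: they have to be found in the camera images.
- tray: small open blue bin fixed to the bench, 76 mm (its x) by 128 mm (its y, the long side) outside and 36 mm high; inside 64 by 116 mm, walls 6 mm, floor 4 mm thick. Room for exactly the carton and the jar standing in a row along y (12 mm to spare in all, each way). Origin: centre of the underside, z up
- tray_in (a point): centre of the tray's inner floor, 4 mm above the bench, axes as the tray
- carton: upright orange cardboard carton of screws with a white band, 52 by 52 mm and 80 mm high, 0.17 to 0.35 kg, standing loose on the bench. Origin: centre of the underside, z up, x and y square to its sides
- jar: upright round jar, pale, with green lid and white label, 52 mm across all the way up and 80 mm high, 0.14 to 0.28 kg, standing loose on the bench. Origin: centre of the underside, z up
- stand: camera stand fixed to the bench: black foot disc 110 mm across, dark upright tube 28 mm across up to 100 mm. Origin: centre of the foot's underside; z up along the telescope; lens looks along -x; the red button is on the +y side and below it, 88 to 94 mm high, a steel keeper loop (30 mm wide, out to y 40 mm) that locks the closed telescope
- camera_head: white camera block on the telescope, 44 mm (x) by 36 mm (y) by 48 mm high, black lens out to 40 mm from the axis on -x; axes as the stand. Origin: centre of its underside, on the tube's axis, 106 mm above the bench closed, 226 mm fully out. Moves only straight up and down; with both sections about 0.36 kg plus 2.5 N friction; sinks back when let go
- release_face (a point): centre of the red release button's outer face, on the head's +y side, 26 mm above the head's underside. Button 24 mm wide, 32 mm high, 9 mm proud of the side: head and button measure 45 mm along y, 38 mm squeezed in. Grip the head from above, fingers closing along its y, one pad on the button
- release (a joint): button travel, 0 (out) to 0.007 m (fully in), pressed towards the head's -y; spring, about 5 N fully in, comes back out when let go. The telescope is locked shut (2 mm of play) by a hook on the button until it is pressed beyond about 0.004 m; press before pulling
- inner_tube (a joint): extension of the upper section, 0 (closed) to 0.060 m (its stop). It slides more easily, so it normally comes out first: its end is the first stop
- mid_tube (a joint): extension of the lower, thicker section, 0 (closed) to 0.060 m (its stop); it normally comes out second: when both are at 0.060 the head is 120 mm up, at the second stop
- bottle: bystander: white squeeze bottle, blue cap, orange label, 50 mm across, 150 mm high, loose. Origin: centre of the underside
- parts_box: bystander: pale grey parts box with white lid, 94 by 124 by 42 mm high, loose. Origin: centre of the underside
- nut_carton: bystander: small flat yellow carton with white band, 50 by 70 by 28 mm high, loose. Origin: centre of the underside
Things that resemble listed ones, but are neither listed nor needed, are in the scene too. Leave any pink or purple look-alike of the carton alone.

How it is judged:
By the outcome, as a careful person would: the job done as asked, in the order asked, and still so for the second after the job is handed in, while the arm keeps its last pose, push and grip.
It also fails if it takes over 64 s, if anything falls off the work surface, if the arm or the gripper's body presses on something with over 40 N, if the wrist force passes 120 N, or if a joint passes its speed limit or range.

ROBOT

A 6-joint arm with a two-finger parallel gripper is mounted at the origin on the work surface. World frame = base frame: x ahead of the robot, y to its left, z up, the work surface at z = 0. Lengths are in m, angles in degrees, forces in N, time in s.
With the tool pointing down it reaches from about 0.25 to 0.725 m from the base axis. Payload 9.7 kg.
Tool frame: the origin (TCP) lies midway between the tips of the shut fingers; the grasp point (between the pads) lies 19 mm behind it; z points along the fingers, y is the line along which they close (so a half turn about z gives the same grasp; the last joint's range is limited). The gripper opens to 85 mm and grips with 20 to 120 N. Pads are 22 mm wide; open, the fingers measure 114 mm over their backs; the gripper's body (76 mm by 85 mm) begins 54 mm behind the grasp point. The pads swing forward as they close: fully open they stand 13 mm farther back than shut.
Start: joints at [-69.442, 4.979, 10.078, 95.1, 0, 90], TCP at [0.193, -0.515, 0.231] pointing down, gripper open.
Joint ranges: [-179.16, 179.16], [-48.56, 103.87], [-65.8, 70.77], [-126.05, 130.52], [-82.76, 87.17], [-180, 180]. Speed limits (degrees/s): [127.2, 127.2, 147.25, 180, 180, 180].

INTERFACE

Orientations are given as [roll, pitch, yaw] about the fixed x, y, z axes, in that order (R = Rz(yaw) Ry(pitch) Rx(roll)).
In Python, from workcell import * gives the robot as it stands.
- The arm moves only by the tool servo_tool, never from a script. Its argument "moves" is a list of rows, each a list of 4 numbers: the shift along the world's x, y, z in fractions of the full range, 1 being 100 cm, then the turn about the world's z in shares of pi rad (1.0 is pi rad). A call has 1 to 20 rows; each row is the pose to reach, as a shift and turn from the pose commanded when the call began; what a row does not reach only later rows make up. A row lasts 1/12 s, in which the tool goes at most 41.7 mm and 7.16 degrees, less where a joint would pass 70% of its speed; a pose out of reach is approached as far as the arm can. Shift and turn numbers lie between -1 and 1, and a call with a number outside is refused. A call with a gripper value outside its range is refused whole. "claw" is the closure, from 0 (fully open) to 1 (shut), set as the call begins (left out, the last holds). The fingers move at their own pace and stop on an object; "force" is the grip in N (left out, the last holds). Time passes only in rows, so rows that repeat a pose let the fingers close. It gives the time, the measured TCP pose, the force, the opening and the grip force at its end, in the units of the state.
- get_obs(): the state, without advancing time (a new reading comes with each control period).
- camera(name): name is "scene" or "top"; returns the picture (400x640x3 uint8, red, green, blue); there is no depth.
- get_calibration(name): a dict with "fx", "fy", "cx", "cy" (pixels), "k1" (the pictures are not rectified: a ray, as slopes to the right and down, at radius r is drawn at 1 + k1 r^2 times it, then the intrinsics apply), "rvec" (rotation vector, rad) and "tvec" (3), from world to camera coordinates, as OpenCV has them. Camera axes: x right, y down, z forward; pixel columns grow to the right and rows downward; lengths in m; the calibration is good to about 2 mm. A picture is of the moment at which its call begins. get_calibration takes no time and is no camera call.
- job_done(): hands the job in; it is judged then, once.
The state is a dict: "time": time; "q": joint angles; "qd": joint speeds; "joint_efforts": joint torques, N m; "ee_pos": TCP position; "tcp_rot": TCP orientation; "wrist_force": force on the tool from outside, world axes, zero at the start; "torque": the same for the moment, N m; "opening": finger opening in m; "grasp_force": force on a finger pad.
Only numpy, scipy, OpenCV 4.12 (cv2) and the standard library are available. Lean on these libraries where they do the work, as an engineer would, in place of code of your own. Each camera call takes 0.05 s, during which the arm holds its last target. There are 200 camera calls.

## Working session

There is one attempt and no reset: what is moved stays moved. The work goes in short steps, Python scripts to look and compute and a tool call to move; the robot and the scene stay as the last step left them, time stands still between calls to the robot, and variables do not carry over. Pictures are saved under pics/ and viewed, at most 10 in all, crops included, and the job is handed in when it is done.

Besides the shell and the picture viewer there is one more tool, called after "Emit:" as a command line: name --pt "numbers of a row" for each row, then --argument value for the rest. servo_tool: Moves the arm, as the interface text tells. Its arguments: {"type":"object","properties":{"moves":{"type":"array","items":{"type":"array","items":{"type":"number"}}},"claw":{"type":"number"},"force":{"type":"number"}},"required":["moves"]}

```bash
mkdir -p pics
cat > h.py <<'E'
from workcell import *
import numpy as np, cv2
def snap(n,f):
    im=camera(n); cv2.imwrite(f,im[:,:,::-1]); return im
def K(n):
    c=get_calibration(n); R=cv2.Rodrigues(np.array(c['rvec'],float))[0]
    return c,R,np.array(c['tvec'],float).ravel()
def px2w(n,u,v,z):
    c,R,t=K(n); A=np.array([[c['fx'],0,c['cx']],[0,c['fy'],c['cy']],[0,0,1]])
    p=cv2.undistortPoints(np.array([[[u,v]]],float),A,np.array([c['k1'],0,0,0,0]))[0,0]
    d=R.T@np.array([p[0],p[1],1]); o=-R.T@t; return o+d*(z-o[2])/d[2]
def w2px(n,P):
    c,R,t=K(n); A=np.array([[c['fx'],0,c['cx']],[0,c['fy'],c['cy']],[0,0,1]])
    return cv2.projectPoints(np.array(P,float).reshape(-1,3),np.array(c['rvec'],float),t,A,np.array([c['k1'],0,0,0,0]))[0][:,0]
E
python3 - <<'E'
from h import *
a=snap('top','pics/t0.png'); b=snap('scene','pics/s0.png')
for n in('top','scene'):
    c,R,t=K(n); print(n,(-R.T@t).round(3),c['fx'],R[2].round(2))
E
```

```text
top [0.412 0.022 0.993] 420.93871005238 [ 0.2  -0.03 -0.98]
scene [1.163 0.337 0.679] 396.8957859334819 [-0.66 -0.37 -0.66]
```

View pics/t0.png

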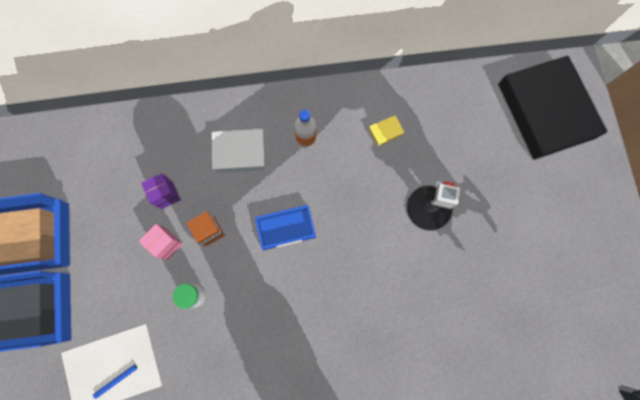

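View pics/s0.png

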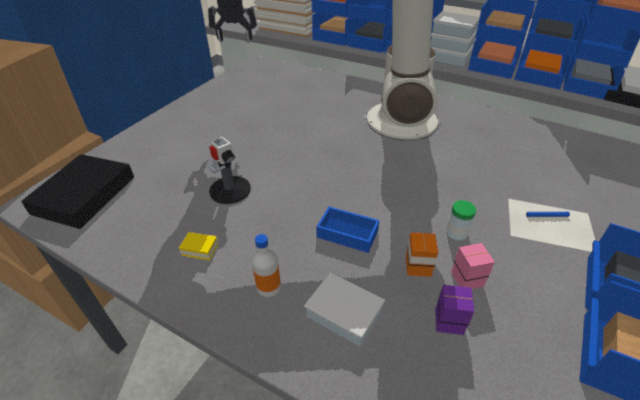

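The top view shows +x up and +y left. Things that could be taken for the carton: orange (205,228), pink (160,241) and purple (160,190). I choose the orange one. The only green-lidded jar is at (186,296). For the tray, the small blue one is at (285,227), and the large blue bins at (30,270) are look-alikes. The stand is at (430,207), with its red button at about (449,184). I'll check these in a close crop.

Run:
```python
from h import *
a=cv2.imread('pics/t0.png'); b=cv2.imread('pics/s0.png')
r=lambda i,x,y,w,h,s:cv2.resize(i[y:y+h,x:x+w],None,fx=s,fy=s,interpolation=cv2.INTER_CUBIC)
top=r(a,140,180,200,140,4)   
stt=r(a,395,165,100,73,4); sts=r(b,195,130,100,73,4)
im=np.vstack([top[:, :800],]) 
out=np.vstack([cv2.resize(top,(800,308*560//560+0)) if 0 else r(a,140,185,200,77,4)[:, :800],np.hstack([stt,sts])])
cv2.imwrite('pics/c1.png',out)
for n,i in(('top',a),('scene',b)):
    hsv=cv2.cvtColor(i,cv2.COLOR_BGR2HSV)
    for nm,lo,hi,roi in(('orange',(3,130,40),(18,255,255),(185,205,225,250) if n=='top' else (400,225,442,280)),
      ('green',(55,100,40),(85,255,255),(165,275,215,320) if n=='top' else (440,190,490,250)),
      ('blue',(105,120,40),(125,255,255),(245,195,325,255) if n=='top' else (310,200,385,255)),
      ('red',(170,120,40),(180,255,255),(400,160,480,240) if n=='top' else (200,130,250,180))):
        m=cv2.inRange(hsv,lo,hi); k=np.zeros_like(m); x0,y0,x1,y1=roi; k[y0:y1,x0:x1]=m[y0:y1,x0:x1]
        ys,xs=np.nonzero(k); print(n,nm,len(xs),(xs.min(),xs.max(),ys.min(),ys.max(),xs.mean().round(1),ys.mean().round(1)) if len(xs) else '')
print(px2w('top',186,296,.08),px2w('top',204,228,.08),px2w('top',285,227,.02),px2w('top',430,207,0.005))
```

```text
top orange 597 (np.int64(187), np.int64(223), np.int64(212), np.int64(244), np.float64(203.0), np.float64(227.7))
top green 469 (np.int64(173), np.int64(197), np.int64(284), np.int64(307), np.float64(184.9), np.float64(295.6))
top blue 1830 (np.int64(255), np.int64(315), np.int64(205), np.int64(249), np.float64(284.6), np.float64(226.6))
top red 0 
scene orange 954 (np.int64(406), np.int64(437), np.int64(233), np.int64(276), np.float64(421.6), np.float64(253.1))
scene green 370 (np.int64(452), np.int64(475), np.int64(200), np.int64(219), np.float64(463.5), np.float64(209.5))
scene blue 1893 (np.int64(317), np.int64(378), np.int64(207), np.int64(251), np.float64(347.5), np.float64(228.7))
scene red 4 (np.int64(211), np.int64(217), np.int64(151), np.int64(159), np.float64(214.8), np.float64(154.8))
[0.43741643 0.2954566  0.08      ] [0.57813753 0.24572769 0.08      ] [0.56665861 0.07226142 0.02      ] [ 0.5714622  -0.27713424  0.005     ]
```

View pics/c1.png

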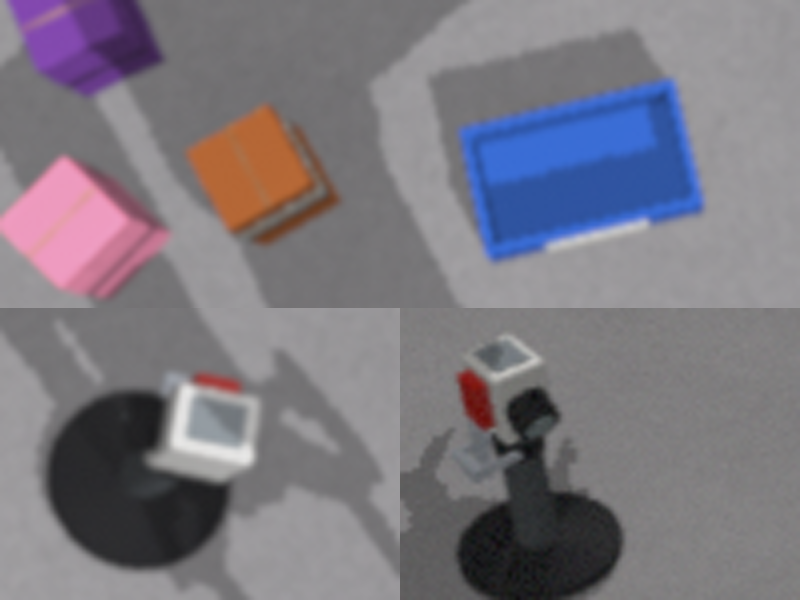

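The crop confirms the orange carton with its white band, the small tray, and the red button on the head's far (+x) side. Next I fit poses from the corners.

```bash
cat > fit.py <<'E'
from h import *
from scipy.optimize import least_squares
def rect(lx,ly,z): return np.array([[sx*lx/2,sy*ly/2,z] for sx,sy in((1,1),(1,-1),(-1,-1),(-1,1))])
def place(p,L): 
    c,s=np.cos(p[2]),np.sin(p[2]); return np.c_[p[0]+c*L[:,0]-s*L[:,1],p[1]+s*L[:,0]+c*L[:,1],L[:,2]]
def fit(obs,p0):  # obs: list (cam, local pts, px)
    f=lambda p:np.concatenate([(w2px(n,place(p,L))-q).ravel() for n,L,q in obs])
    r=least_squares(f,p0); return r.x,f(r.x).round(1)
cr=lambda pts,x0,y0,v0=0,u0=0:np.array([[x0+(u-u0+.5)/4-.5,y0+(v-v0+.5)/4-.5] for u,v in pts])
E
python3 - <<'E'
from fit import *
d=np.degrees
# image up=+x, left=+y ; order local (++),(+-),(--),(-+)
ct=cr([(188,152),(267,105),(315,187),(237,232)],140,185)
x,r=fit([('top',rect(.052,.052,.08),ct)],[.578,.246,.5]);print('carton',x.round(4),d(x[2]),r)
print(' scene bbox',(lambda q:(q.min(0),q.max(0)))(w2px('scene',np.r_[place(x,rect(.052,.052,.08)),place(x,rect(.052,.052,0))])))
tt=cr([(460,127),(672,80),(703,210),(493,260)],140,185)
x,r=fit([('top',rect(.076,.128,.036),tt)],[.566,.07,-.2]);print('tray',x.round(4),d(x[2]),r)
print(' scene bbox',(lambda q:(q.min(0),q.max(0)))(w2px('scene',np.r_[place(x,rect(.076,.128,.036)),place(x,rect(.076,.128,0))])))
th=np.linspace(0,6.28,60)[:,None]
def ringbox(n,p,r,zs):
    q=np.vstack([w2px(n,np.c_[p[0]+r*np.cos(th),p[1]+r*np.sin(th),0*th+z]) for z in zs]); return np.r_[q.min(0),q.max(0)]
from scipy.optimize import least_squares
g=np.array([172.5,283.5,197.5,307.5])
f=lambda p:ringbox('top',p,.026,[.08])-g
s=least_squares(f,[.437,.295]);print('jar',s.x,f(s.x).round(1),'scene lid',ringbox('scene',s.x,.026,[.08]))
f=lambda p:ringbox('top',p,.055,[p[2]])-np.array([395+47/4,165+(390-308)/4,395+230/4,165+(568-308)/4])
s=least_squares(f,[.57,-.277,.01]);print('foot',s.x,f(s.x).round(1))
hd=rect(.044,.036,.154)  # local
ht=cr([(180,382),(262,396),(249,466),(166,448)],395,165,308)  # UL,UR,LR,LL
hs=cr([(465,352),(507,335),(545,360),(499,384)],195,130,308,400) # left,top,right,bottom
# stand +y ~ world +x (up), +x ~ world -y (right): local ++ = UR, +- = LR, -- = LL, -+ = UL
L=hd; T=np.array([ht[1],ht[2],ht[3],ht[0]])
x,r=fit([('top',L,T)],[.57,-.277,-1.6]);print('head top',x,d(x[2]),r); print(w2px('scene',place(x,L)).round(1).tolist(),hs.round(1).tolist())
print('button scene',w2px('scene',place(x,np.array([[0,.027,.132]]))))
E
```

```text
carton [0.5812 0.2487 0.4309] 24.68988078563125 [-0.1  0.5  0.7 -0.1  0.3 -0.9 -0.9  0.5]
 scene bbox (array([403.91490354, 231.29468662]), array([437.31381464, 275.98326437]))
tray [0.5645 0.071  0.1032] 5.914061466042765 [-0.1  0.9  0.9  0.1  0.8 -0.8 -1.5 -0.2]
 scene bbox (array([315.57732296, 205.12024015]), array([379.0977045 , 252.36273585]))
jar [0.43886886 0.29749165] [ 0.3 -0.5 -0.3  0.5] scene lid [451.51273941 199.65696188 475.05023279 215.23869277]
foot [ 5.71232759e-01 -2.77711654e-01 -4.34093856e-04] [ 0.1 -0.1 -0.1  0.1]
head top [ 0.5706522  -0.27445846 -1.92337172] -110.20108173159909 [-0.1  0.7  0.6 -0.1  0.1 -0.2 -0.6 -0.4]
[[209.4, 141.0], [222.2, 135.6], [231.4, 142.8], [218.4, 148.4]] [[210.9, 140.6], [221.4, 136.4], [230.9, 142.6], [219.4, 148.6]]
button scene [[212.22255328 153.6039901 ]]
```

Run:
```python
from fit import *
from scipy.optimize import minimize
def sil(n,P):
    m=np.zeros((1600,2560),np.uint8); q=cv2.convexHull(((w2px(n,P)+.5)*4).astype(np.float32)).round().astype(np.int32)
    cv2.fillPoly(m,[q],255); return cv2.resize(m,(640,400),interpolation=cv2.INTER_AREA)/255.
def mask(n,lo,hi,roi):
    i=cv2.imread('pics/t0.png' if n=='top' else 'pics/s0.png'); h=cv2.inRange(cv2.cvtColor(i,cv2.COLOR_BGR2HSV),lo,hi)
    k=np.zeros_like(h);x0,y0,x1,y1=roi;k[y0:y1,x0:x1]=h[y0:y1,x0:x1]
    q=cv2.convexHull(cv2.findNonZero(k)); m=np.zeros_like(k); cv2.fillPoly(m,[q],255); return m/255.
def run(nm,M,P,p0):
    f=lambda p:sum(((cv2.GaussianBlur(sil(n,P(p)),(0,0),1)-cv2.GaussianBlur(m,(0,0),1))**2).sum() for n,m in M)
    S=np.array([p0]+[np.array(p0)+e for e in np.diag([.006,.006,.08])])
    r=minimize(f,p0,method='Nelder-Mead',options=dict(initial_simplex=S,xatol=2e-4,fatol=.05)); print(nm,r.x.round(4),np.degrees(r.x[2]).round(1),round(r.fun,1))
o=((2,110,30),(20,255,255)); b=((105,110,40),(125,255,255))
cP=lambda p:np.r_[place(p,rect(.052,.052,.08)),place(p,rect(.052,.052,0))]
tP=lambda p:np.r_[place(p,rect(.076,.128,.036)),place(p,rect(.076,.128,0))]
mo=[('top',mask('top',*o,(183,205,226,250))),('scene',mask('scene',*o,(400,225,442,280)))]
mb=[('top',mask('top',*b,(245,195,325,255))),('scene',mask('scene',*b,(310,200,385,258)))]
for k in (slice(0,1),slice(1,2),slice(0,2)):
    run('carton',mo[k],cP,[.581,.2487,.43]); run('tray',mb[k],tP,[.5645,.071,.1])
hd=rect(.044,.036,.154)
ht=cr([(180,382),(262,396),(249,466),(166,448)],395,165,308);hs=cr([(465,352),(507,335),(545,360),(499,384)],195,130,308,400)
T=ht[[1,2,3,0]]
x,r=fit([('scene',hd,hs)],[.57,-.277,-1.9]);print('head scene',x,np.degrees(x[2]),r)
x,r=fit([('top',hd,T),('scene',hd,hs)],[.57,-.277,-1.9]);print('head both',x,np.degrees(x[2]))
print(get_obs()['tcp_rot'],get_obs()['opening'])
```

```text
carton [0.5834 0.2519 0.4459] 25.5 5.9
tray [0.5673 0.0724 0.1056] 6.0 2.7
carton [0.5811 0.2505 0.406 ] 23.3 2.2
tray [0.5655 0.0717 0.1145] 6.6 3.8
carton [0.5821 0.2512 0.4269] 24.5 16.7
tray [0.5666 0.0719 0.1041] 6.0 12.1
head scene [ 0.57054807 -0.27371544 -1.88837727] -108.19604792646281 [-1.3  0.6  0.7 -0.7  0.9  0.1 -0.3 -0.1]
head both [ 0.57051143 -0.27421312 -1.9118713 ] -109.54215624890217
[-1.79931599e+02 -3.43965350e-03  2.05608455e+01] 0.08546985499982386
```

The rows are not in the units I measure in: shifts go in shares of 100 cm and turns go in shares of pi rad. I convert before sending: 76.6 cm / 100 = 0.766, 38.9 cm / 100 = 0.389, 1.64 rad / 3.1416 = 0.522.

Emit:
servo_tool --pt "0.05 0.1 0 0.0955" --pt "0.1 0.2 0 0.191" --pt "0.2 0.4 0 0.3183" --pt "0.389 0.766 0 0.522" --pt "0.389 0.766 0 0.522" --pt "0.389 0.766 0 0.522" --pt "0.389 0.766 0 0.522" --pt "0.389 0.766 0 0.522" --pt "0.389 0.766 0 0.522" --pt "0.389 0.766 0 0.522" --pt "0.389 0.766 0 0.522" --pt "0.389 0.766 0 0.522" --pt "0.389 0.766 0 0.522" --pt "0.389 0.766 0 0.522" --pt "0.389 0.766 0 0.522" --pt "0.389 0.766 0 0.522" --pt "0.389 0.766 0 0.522" --pt "0.389 0.766 0 0.522" --pt "0.389 0.766 0 0.522" --pt "0.389 0.766 0 0.522" --claw 0 --force 30

```text
time: 1.77
ee_pos: [0.5708, 0.2302, 0.2308]
tcp_rot: [-180.0, 0.0, 114.5]
wrist_force: [0.6, -1.1, 0.6]
opening: 0.0853
grasp_force: 0.0
```

Scaled: -8 cm / 100 = -0.08, -4 cm / 100 = -0.04.

Emit:
servo_tool --pt "0 0 -0.04 0" --pt "0 0 -0.08 0" --pt "0 0 -0.08 0" --pt "0 0 -0.08 0"

```text
time: 2.1
ee_pos: [0.5687, 0.2274, 0.1491]
tcp_rot: [-179.7, -0.0, 114.5]
wrist_force: [-0.3, 0.2, 0.2]
opening: 0.0856
grasp_force: 0.0
```

Scaled: -10.6 cm / 100 = -0.106, 1.3 cm / 100 = 0.013.

Emit:
servo_tool --pt "0.013 0.0235 0 0" --pt "0.013 0.0235 -0.02 0" --pt "0.013 0.0235 -0.05 0" --pt "0.013 0.0235 -0.08 0" --pt "0.013 0.0235 -0.095 0" --pt "0.013 0.0235 -0.106 0" --pt "0.013 0.0235 -0.106 0" --pt "0.013 0.0235 -0.106 0" --pt "0.013 0.0235 -0.106 0"

```text
time: 2.85
ee_pos: [0.5847, 0.2519, 0.0482]
tcp_rot: [179.8, 0.0, 114.5]
wrist_force: [-0.5, -0.2, 0.7]
opening: 0.0856
grasp_force: 0.0
```

Run:
```python
from h import *
a=snap('top','pics/t1.png');b=snap('scene','pics/s1.png')
r=lambda i,x,y:cv2.resize(i[y:y+100,x:x+100,::-1],None,fx=4,fy=4,interpolation=cv2.INTER_CUBIC)
cv2.imwrite('pics/c2.png',np.hstack([r(a,150,180),r(b,370,190)]))
```

```text
(no output)
```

View pics/c2.png

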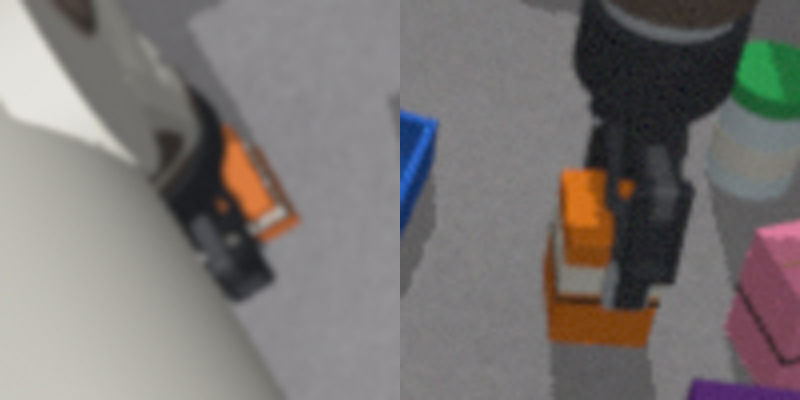

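Run:
```python
from h import *
o=get_obs(); print(o['ee_pos'],o['tcp_rot'],o['time'])
a=np.radians(24.5);u=np.array([np.cos(a),np.sin(a)]);v=np.array([-u[1],u[0]]);c=np.array(o['ee_pos'][:2])
for d in(.0425,.057):
  for w in(-.011,.011): print(d,w,((w2px('scene',[[*(c+d*u+w*v),o['ee_pos'][2]+.01]])[0]-[370,190])*4+[400,0]).round(), 'carton at tip lvl',((w2px('scene',[[*(np.array([.5818,.2508])+.026*u+w*26/11*v),.0]])[0]-[370,190])*4+[400,0]).round())
```

```text
[0.58444477 0.2518723  0.04751796] [1.79828773e+02 2.35254674e-03 1.14511705e+02] 2.95
0.0425 -0.011 [595. 302.] carton at tip lvl [547. 342.]
0.0425 0.011 [640. 304.] carton at tip lvl [645. 346.]
0.057 -0.011 [598. 325.] carton at tip lvl [547. 342.]
0.057 0.011 [643. 327.] carton at tip lvl [645. 346.]
```

Emit:
servo_tool --pt "-0.002 0 0 0" --pt "-0.002 0 0 0" --pt "-0.002 0 0 0" --pt "-0.002 0 0 0" --pt "-0.002 0 0 0" --pt "-0.002 0 0 0" --pt "-0.002 0 0 0" --pt "-0.002 0 0 0" --claw 1 --force 40

```text
time: 3.62
ee_pos: [0.5816, 0.2518, 0.046]
tcp_rot: [180.0, -0.0, 114.5]
wrist_force: [-0.4, 0.9, 5.5]
opening: 0.0516
grasp_force: 42.9
```

Scaled: -15.1 cm / 100 = -0.151, -1.9 cm / 100 = -0.019, -0.323 rad / 3.1416 = -0.1028.

Emit:
servo_tool --pt "0 0 0.01 0" --pt "0 0 0.03 0" --pt "0 0 0.05 0" --pt "0 0 0.07 -0.0159" --pt "0 -0.03 0.07 -0.0477" --pt "-0.006 -0.06 0.07 -0.0796" --pt "-0.012 -0.09 0.07 -0.1028" --pt "-0.016 -0.12 0.07 -0.1028" --pt "-0.019 -0.14 0.07 -0.1028" --pt "-0.019 -0.151 0.07 -0.1028" --pt "-0.019 -0.151 0.07 -0.1028" --pt "-0.019 -0.151 0.07 -0.1028" --pt "-0.019 -0.151 0.07 -0.1028" --pt "-0.019 -0.151 0.07 -0.1028"

```text
time: 4.78
ee_pos: [0.5625, 0.1016, 0.1151]
tcp_rot: [-180.0, -0.0, 96.1]
wrist_force: [1.3, 0.4, -2.5]
opening: 0.0516
grasp_force: 42.7
```

Run:
```python
from h import *
o=get_obs(); print(o['ee_pos'],o['tcp_rot'],o['opening'],o['wrist_force'])
b=snap('scene','pics/s2.png')
# predicted carton: local
from fit import place,rect
p=[o['ee_pos'][0],o['ee_pos'][1],np.radians(o['tcp_rot'][2]-90)]
P=np.r_[place(p,rect(.052,.052,.08)),place(p,rect(.052,.052,0))]+[0,0,o['ee_pos'][2]-.046]
T=np.r_[place([.566,.0718,.1047],rect(.076,.128,.036))]
c=cv2.resize(b[150:290,300:450,::-1],None,fx=4,fy=4,interpolation=cv2.INTER_CUBIC)
for Q in(P,T):
  for q in (w2px('scene',Q)-[300,150]+.5)*4: cv2.circle(c,tuple(q.astype(int)),3,(0,255,0),-1)
cv2.imwrite('pics/c3.png',c)
```

```text
[0.56251874 0.10156974 0.11512285] [-1.79983597e+02 -1.08597656e-02  9.60810734e+01] 0.05160064532167369 [ 1.26367983  0.37473255 -2.48441735]
```

View pics/c3.png

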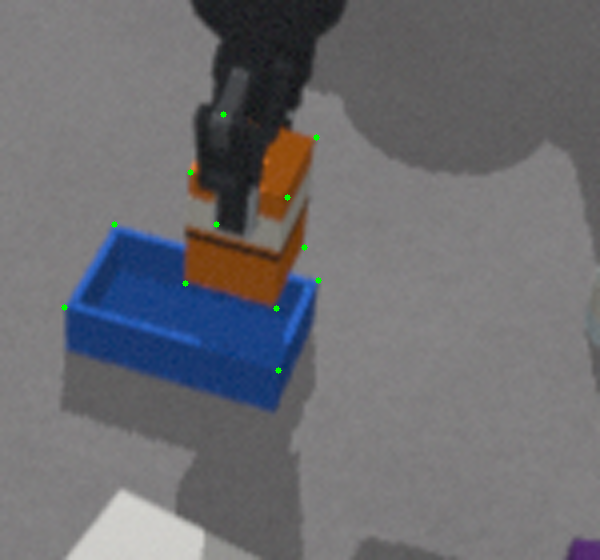

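Scaled: -6.1 cm / 100 = -0.061, -6 cm / 100 = -0.06.

Emit:
servo_tool --pt "0 -0.001 -0.01 0" --pt "0 -0.001 -0.02 0" --pt "0 -0.001 -0.03 0" --pt "0 -0.001 -0.038 0" --pt "0 -0.001 -0.044 0" --pt "0 -0.001 -0.05 0" --pt "0 -0.001 -0.054 0" --pt "0 -0.001 -0.058 0" --pt "0 -0.001 -0.06 0" --pt "0 -0.001 -0.061 0" --pt "0 -0.001 -0.061 0"

```text
time: 5.75
ee_pos: [0.5625, 0.0995, 0.0543]
tcp_rot: [180.0, 0.0, 96.0]
wrist_force: [0.2, -0.5, -3.4]
opening: 0.0515
grasp_force: 42.7
```

Scaled: -0.45 cm / 100 = -0.0045, -0.4 cm / 100 = -0.004.

Emit:
servo_tool --pt "0 0.001 -0.002 0" --pt "0 0.001 -0.003 0" --pt "0 0.001 -0.004 0" --pt "0 0.001 -0.0045 0" --pt "0 0.001 -0.0045 0"

```text
time: 6.17
ee_pos: [0.5625, 0.1006, 0.05]
tcp_rot: [180.0, -0.0, 96.0]
wrist_force: [-0.5, -0.3, -1.7]
opening: 0.0519
grasp_force: 42.9
```

Scaled: -0.1 cm / 100 = -0.001.

Emit:
servo_tool --pt "0 0 -0.001 0" --pt "0 0 -0.001 0" --pt "0 0 -0.001 0" --pt "0 0 -0.001 0" --pt "0 0 -0.001 0" --claw 0

```text
time: 6.58
ee_pos: [0.5625, 0.1006, 0.0489]
tcp_rot: [180.0, -0.0, 96.0]
wrist_force: [-0.1, -0.3, -0.5]
opening: 0.0854
grasp_force: 0.0
```

Scaled: 10 cm / 100 = 0.1, 9 cm / 100 = 0.09.

Emit:
servo_tool --pt "0 0 0.01 0" --pt "0 0 0.03 0" --pt "0 0 0.06 0" --pt "0 0 0.09 0" --pt "0 0 0.1 0" --pt "0 0 0.1 0" --pt "0 0 0.1 0"

```text
time: 7.17
ee_pos: [0.5627, 0.1006, 0.1493]
tcp_rot: [179.9, -0.0, 96.0]
wrist_force: [-0.8, 0.5, -0.8]
opening: 0.0852
grasp_force: 0.0
```

Scaled: 19.6 cm / 100 = 0.196, 19 cm / 100 = 0.19.

Emit:
servo_tool --pt "-0.02 0.03 0 0" --pt "-0.04 0.06 0 0" --pt "-0.06 0.095 0 0" --pt "-0.08 0.13 0 0" --pt "-0.105 0.165 0 0" --pt "-0.12 0.19 0 0" --pt "-0.124 0.196 0 0" --pt "-0.124 0.196 -0.02 0" --pt "-0.124 0.196 -0.05 0" --pt "-0.124 0.196 -0.08 0" --pt "-0.124 0.196 -0.095 0" --pt "-0.124 0.196 -0.103 0" --pt "-0.124 0.196 -0.103 0" --pt "-0.124 0.196 -0.103 0" --pt "-0.124 0.196 -0.103 0"

```text
time: 8.42
ee_pos: [0.439, 0.2968, 0.0469]
tcp_rot: [179.9, -0.0, 96.0]
wrist_force: [0.1, -0.1, -0.3]
opening: 0.0854
grasp_force: 0.0
```

Emit:
servo_tool --pt "0 0 0 0" --pt "0 0 0 0" --pt "0 0 0 0" --pt "0 0 0 0" --pt "0 0 0 0" --pt "0 0 0 0" --pt "0 0 0 0" --pt "0 0 0 0" --claw 1 --force 40

```text
time: 9.08
ee_pos: [0.4388, 0.2968, 0.0468]
tcp_rot: [179.9, -0.0, 96.0]
wrist_force: [-1.1, -1.0, 6.0]
opening: 0.0509
grasp_force: 41.8
```

Scaled: 8 cm / 100 = 0.08, 7 cm / 100 = 0.07.

Emit:
servo_tool --pt "0 0 0.01 0" --pt "0 0 0.03 0" --pt "0 0 0.05 0" --pt "0 0 0.07 0" --pt "0 0 0.08 0" --pt "0 0 0.08 0" --pt "0 0 0.08 0"

```text
time: 9.67
ee_pos: [0.4386, 0.2966, 0.1257]
tcp_rot: [180.0, -0.0, 96.0]
wrist_force: [0.3, 0.2, -1.3]
opening: 0.0508
grasp_force: 42.4
```

Run:
```python
from fit import *
o=get_obs(); print(o['ee_pos'],o['tcp_rot'],o['opening'],o['wrist_force'])
b=snap('scene','pics/s3.png'); 
c=cv2.resize(b[130:290,300:500,::-1],None,fx=4,fy=4,interpolation=cv2.INTER_CUBIC)
th=np.linspace(0,6.28,30); e=o['ee_pos']
J=np.vstack([np.c_[e[0]+.026*np.cos(th),e[1]+.026*np.sin(th),0*th+z+e[2]-.046] for z in(0,.08)])
P=np.r_[place([.563,.1006,.1047],rect(.052,.052,.084)),place([.566,.0718,.1047],rect(.076,.128,.036)),J]
for q in (w2px('scene',P)-[300,130]+.5)*4: cv2.circle(c,tuple(q.astype(int)),2,(0,255,255),-1)
cv2.imwrite('pics/c4.png',c)
```

```text
[0.43857644 0.29663091 0.12570162] [ 1.79977972e+02 -1.12660868e-02  9.60136086e+01] 0.05081114767383152 [ 0.26321507  0.2318837  -1.25598184]
```

View pics/c4.png

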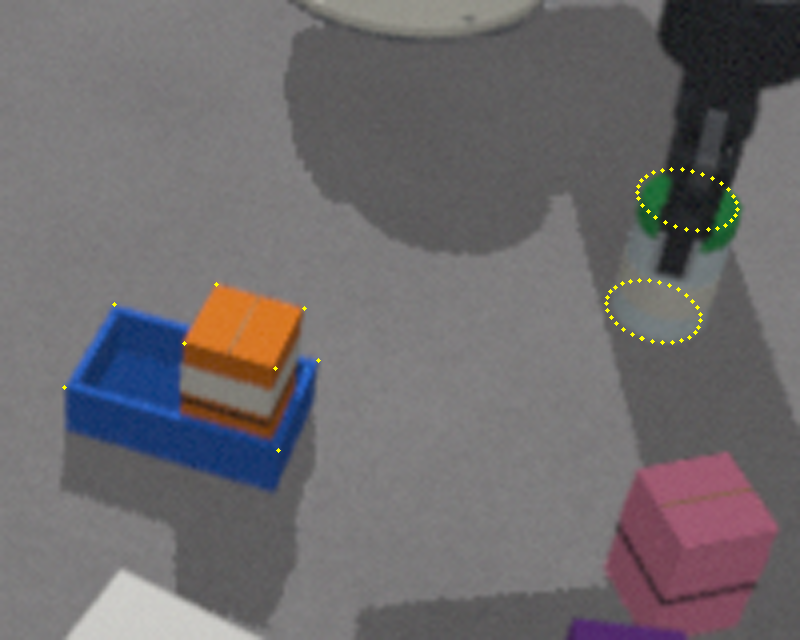

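Emit:
servo_tool --pt "0 -0.02 0.02 0" --pt "0.01 -0.05 0.03 0" --pt "0.03 -0.08 0.03 0" --pt "0.05 -0.11 0.03 0" --pt "0.07 -0.14 0.03 0" --pt "0.09 -0.17 0.03 0" --pt "0.11 -0.2 0.03 0" --pt "0.125 -0.23 0.03 0" --pt "0.1305 -0.25 0.03 0" --pt "0.1305 -0.2535 0.03 0" --pt "0.1305 -0.2535 0.03 0" --pt "0.1305 -0.2535 0.02 0" --pt "0.1305 -0.2535 0 0" --pt "0.1305 -0.2535 -0.01 0" --pt "0.1305 -0.2535 -0.02 0" --pt "0.1305 -0.2535 -0.03 0" --pt "0.1305 -0.2535 -0.03 0" --pt "0.1305 -0.2535 -0.03 0" --pt "0.1305 -0.2535 -0.03 0"

```text
time: 11.3
ee_pos: [0.5692, 0.0432, 0.0965]
tcp_rot: [179.9, 0.0, 96.0]
wrist_force: [1.1, -0.7, -0.6]
opening: 0.0506
grasp_force: 42.6
```

Run:
```python
from fit import *
o=get_obs(); print(o['ee_pos'],o['tcp_rot'],o['opening'],o['wrist_force'])
b=snap('scene','pics/s4.png'); 
c=cv2.resize(b[150:270,300:400,::-1],None,fx=5,fy=5,interpolation=cv2.INTER_CUBIC)
th=np.linspace(0,6.28,30); e=o['ee_pos']
J=np.vstack([np.c_[e[0]+.026*np.cos(th),e[1]+.026*np.sin(th),0*th+z+e[2]-.046] for z in(0,.08)])
for q in (w2px('scene',J)-[300,150]+.5)*5: cv2.circle(c,tuple(q.astype(int)),1,(0,255,255),-1)
cv2.imwrite('pics/c5.png',c)
```

```text
[0.56919214 0.04322728 0.0964661 ] [1.79949933e+02 8.71235512e-04 9.60275525e+01] 0.05062934400700008 [ 1.05792095 -0.72507702 -0.59227239]
```

View pics/c5.png

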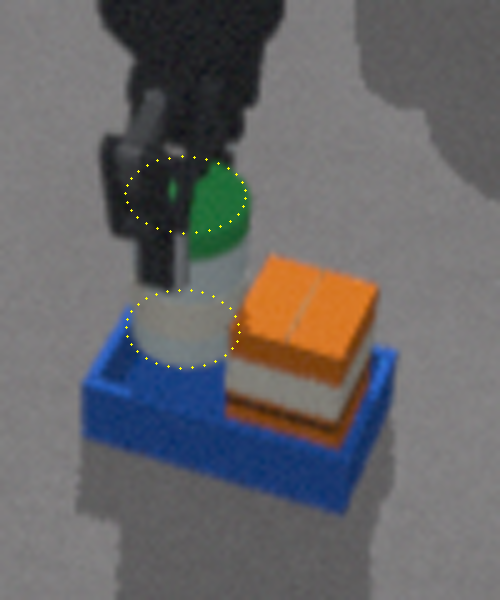

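Scaled: -4.2 cm / 100 = -0.042, -0.05 cm / 100 = -0.0005.

Emit:
servo_tool --pt "0 -0.0005 -0.01 0" --pt "0 -0.0005 -0.018 0" --pt "0 -0.0005 -0.025 0" --pt "0 -0.0005 -0.031 0" --pt "0 -0.0005 -0.036 0" --pt "0 -0.0005 -0.04 0" --pt "0 -0.0005 -0.042 0" --pt "0 -0.0005 -0.042 0"

```text
time: 12.02
ee_pos: [0.5687, 0.0425, 0.0532]
tcp_rot: [-180.0, -0.0, 96.0]
wrist_force: [-1.0, 0.3, -2.1]
opening: 0.0507
grasp_force: 42.7
```

Scaled: -0.35 cm / 100 = -0.0035, -0.25 cm / 100 = -0.0025.

Emit:
servo_tool --pt "0 0 -0.0015 0" --pt "0 0 -0.0025 0" --pt "0 0 -0.0035 0" --pt "0 0 -0.0035 0"

```text
time: 12.35
ee_pos: [0.5691, 0.0426, 0.0509]
tcp_rot: [180.0, 0.0, 96.0]
wrist_force: [-0.6, -0.4, 1.2]
opening: 0.0506
grasp_force: 42.9
```

Emit:
servo_tool --pt "0 0 0 0" --pt "0 0 0 0" --pt "0 0 0 0" --pt "0 0 0 0" --pt "0 0 0 0" --claw 0

```text
time: 12.77
ee_pos: [0.569, 0.0426, 0.0503]
tcp_rot: [180.0, -0.0, 96.0]
wrist_force: [-0.2, 0.4, -0.1]
opening: 0.0851
grasp_force: 0.0
```

Scaled: 20 cm / 100 = 0.2, 18 cm / 100 = 0.18.

Emit:
servo_tool --pt "0 0 0.01 0" --pt "0 0 0.03 0" --pt "0 0 0.06 0" --pt "0 0 0.1 0" --pt "0 0 0.14 0" --pt "0 0 0.18 0" --pt "0 0 0.2 0" --pt "0 0 0.2 0" --pt "0 0 0.2 0"

```text
time: 13.52
ee_pos: [0.5695, 0.0426, 0.2523]
tcp_rot: [179.8, 0.0, 96.0]
wrist_force: [0.1, 0.4, -0.4]
opening: 0.0854
grasp_force: 0.0
```

Scaled: -31.8 cm / 100 = -0.318, -30.5 cm / 100 = -0.305, -0.447 rad / 3.1416 = -0.1423.

Emit:
servo_tool --pt "0 -0.04 0 -0.0318" --pt "0 -0.08 0 -0.0637" --pt "0 -0.12 0 -0.0955" --pt "0.001 -0.16 0 -0.1273" --pt "0.002 -0.2 0 -0.1423" --pt "0.002 -0.24 0 -0.1423" --pt "0.002 -0.28 0 -0.1423" --pt "0.002 -0.305 0 -0.1423" --pt "0.002 -0.318 0 -0.1423" --pt "0.002 -0.318 -0.03 -0.1423" --pt "0.002 -0.318 -0.06 -0.1423" --pt "0.002 -0.318 -0.06 -0.1423" --pt "0.002 -0.318 -0.06 -0.1423" --pt "0.002 -0.318 -0.06 -0.1423"

```text
time: 14.68
ee_pos: [0.5712, -0.2749, 0.1918]
tcp_rot: [180.0, -0.0, 70.4]
wrist_force: [-0.1, -0.2, 1.2]
opening: 0.0853
grasp_force: 0.0
```

Run:
```python
from fit import *
o=get_obs(); print(o['ee_pos'],o['tcp_rot'],o['opening'])
b=snap('scene','pics/s5.png');a=snap('top','pics/t5.png')
c=cv2.resize(b[90:220,180:400,::-1],None,fx=3.6,fy=3.6,interpolation=cv2.INTER_CUBIC)
p=[.571,-.2755,np.radians(-109.6)]
P=place(p,np.r_[rect(.044,.036,.154),rect(.044,.036,.106),[[.012,.027,.116],[-.012,.027,.116],[.012,.027,.148],[-.012,.027,.148]]])
for q in (w2px('scene',P)-[180,90]+.5)*3.6: cv2.circle(c,tuple(q.astype(int)),2,(0,255,0),-1)
cv2.imwrite('pics/c6.png',c)
```

```text
[ 0.57118016 -0.27489461  0.1917949 ] [ 1.79952538e+02 -2.16018455e-04  7.04469761e+01] 0.08531087369007806
```

View pics/c6.png

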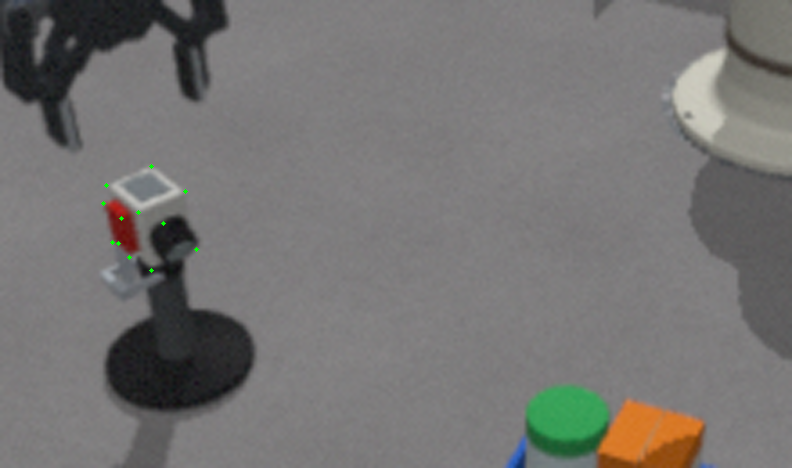

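Scaled: -7.9 cm / 100 = -0.079, 0.05 cm / 100 = 0.0005.

Emit:
servo_tool --pt "0.0005 -0.001 -0.02 0" --pt "0.0005 -0.001 -0.04 0" --pt "0.0005 -0.001 -0.055 0" --pt "0.0005 -0.001 -0.065 0" --pt "0.0005 -0.001 -0.073 0" --pt "0.0005 -0.001 -0.079 0" --pt "0.0005 -0.001 -0.079 0" --pt "0.0005 -0.001 -0.079 0" --pt "0.0005 -0.001 -0.079 0"

```text
time: 15.53
ee_pos: [0.5718, -0.2766, 0.1124]
tcp_rot: [179.9, 0.0, 70.4]
wrist_force: [-0.3, 0.3, -0.0]
opening: 0.0855
grasp_force: 0.0
```

Emit:
servo_tool --pt "0 0 0 0" --pt "0 0 0 0" --pt "0 0 0 0" --pt "0 0 0 0" --pt "0 0 0 0" --pt "0 0 0 0" --pt "0 0 0 0" --pt "0 0 0 0" --pt "0 0 0 0" --pt "0 0 0 0" --claw 1 --force 40

```text
time: 16.37
ee_pos: [0.572, -0.2767, 0.1124]
tcp_rot: [179.9, 0.0, 70.4]
wrist_force: [-0.8, 0.8, 5.8]
opening: 0.0367
grasp_force: 40.4
```

Scaled: 11.5 cm / 100 = 0.115, 11 cm / 100 = 0.11.

Emit:
servo_tool --pt "0 0 0.003 0" --pt "0 0 0.008 0" --pt "0 0 0.015 0" --pt "0 0 0.023 0" --pt "0 0 0.031 0" --pt "0 0 0.04 0" --pt "0 0 0.048 0" --pt "0 0 0.055 0" --pt "0 0 0.06 0" --pt "0 0 0.065 0" --pt "0 0 0.072 0" --pt "0 0 0.08 0" --pt "0 0 0.088 0" --pt "0 0 0.096 0" --pt "0 0 0.104 0" --pt "0 0 0.11 0" --pt "0 0 0.115 0" --pt "0 0 0.115 0" --pt "0 0 0.115 0"

```text
time: 17.95
ee_pos: [0.5716, -0.2765, 0.2267]
tcp_rot: [180.0, 0.0, 70.4]
wrist_force: [4.5, -1.7, -2.4]
opening: 0.037
grasp_force: 41.5
```

Scaled: 0.4 cm / 100 = 0.004, 0.3 cm / 100 = 0.003.

Emit:
servo_tool --pt "0 0 0.0015 0" --pt "0 0 0.003 0" --pt "0 0 0.004 0" --pt "0 0 0.004 0" --pt "0 0 0.004 0"

```text
time: 18.37
ee_pos: [0.5716, -0.2765, 0.23]
tcp_rot: [180.0, -0.0, 70.4]
wrist_force: [5.5, -1.4, -3.5]
opening: 0.0368
grasp_force: 41.6
```

Scaled: 0.2 cm / 100 = 0.002, 0.1 cm / 100 = 0.001.

Emit:
servo_tool --pt "0 0 0.001 0" --pt "0 0 0.002 0" --pt "0 0 0.002 0" --pt "0 0 0.002 0"

```text
time: 18.7
ee_pos: [0.5716, -0.2765, 0.232]
tcp_rot: [-180.0, -0.0, 70.4]
wrist_force: [5.6, -2.3, -3.3]
opening: 0.0371
grasp_force: 41.6
```

Scaled: 0.15 cm / 100 = 0.0015, 0.1 cm / 100 = 0.001.

Emit:
servo_tool --pt "0 0 0.001 0" --pt "0 0 0.0015 0" --pt "0 0 0.0015 0" --pt "0 0 0.0015 0"

```text
time: 19.03
ee_pos: [0.5716, -0.2765, 0.2325]
tcp_rot: [-179.9, -0.0, 70.4]
wrist_force: [6.6, -1.8, -9.5]
opening: 0.0372
grasp_force: 43.1
```

Run:
```python
from fit import *
o=get_obs(); print(o['ee_pos'],o['wrist_force'],o['opening'])
b=snap('scene','pics/s6.png')
c=cv2.resize(b[60:240,170:400,::-1],None,fx=3.3,fy=3.3,interpolation=cv2.INTER_CUBIC)
P=place([.571,-.2755,np.radians(-109.6)],np.r_[rect(.044,.036,.274),rect(.044,.036,.226)])
for q in (w2px('scene',P)-[170,60]+.5)*3.3: cv2.circle(c,tuple(q.astype(int)),2,(0,255,0),-1)
cv2.imwrite('pics/c7.png',c)
```

```text
[ 0.57158882 -0.27648139  0.23247488] [ 6.61081599 -1.81876123 -9.49873413] 0.0371530284218181
```

View pics/c7.png

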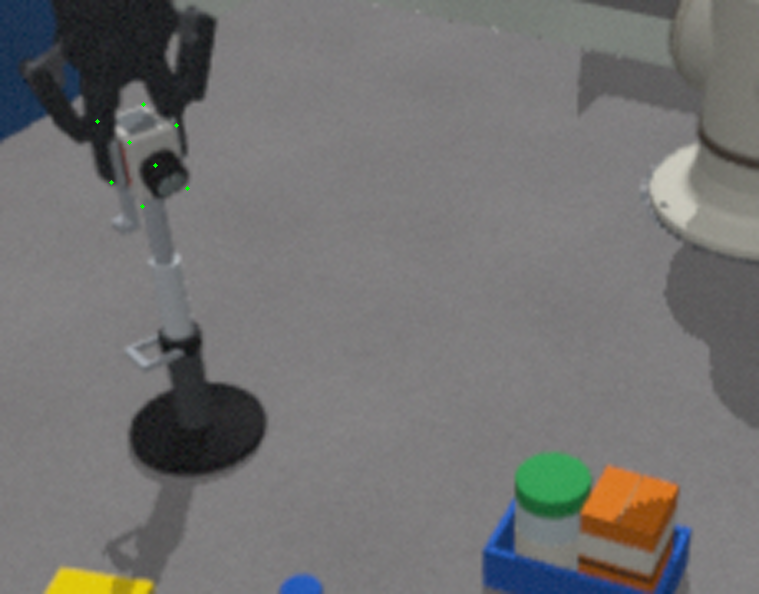

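Both tube sections are out, the head is at its second stop (upward pull rose sharply), and the jar and carton stand in the tray.

```bash
python3 -c "
from workcell import *
print(job_done())"
```

```text
the job is handed in; nothing more can be done
None
```

The job is handed in: the carton and jar stand upright side by side in the tray, and the gripper is still holding the camera head with its button pressed at the second stop. No verdict came back.

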